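# Citrus into the wash bowl, then the safety cap off the produce wash

### The job

Get ready to wash the fruit: put the lemon and the mandarin into the steel bowl, then open the white jug of produce wash that stands in the steel caddy. Its cap is a push-and-turn safety cap: press it down, twist it counter-clockwise while pressed, and lift it off straight up. Finish while holding the cap still and level in the gripper, about 6 cm clear above the open jug's mouth; do not let go of it, leave the jug standing in its caddy, and leave the two garlic bulbs and the two shakers where they are.

Things in the scene. Friction and masses are not known exactly. Their poses are not given: they have to be found in the camera images.
- lemon_center (a point): lemon, 71 long (its x axis) x 53 x 51 mm high; this point is its centre, 26 mm above the worktop at the start; grip across its y axis
- mandarin_center (a point): mandarin, round, 58 mm across and 53 high; this point is its centre, 27 mm above the worktop at the start
- bowl: loose open steel bowl, 210 mm across the rim, 70 mm high, 0.7 kg, walls 4 mm; origin at the centre of its underside, on the worktop. (Wall cabinets hang 0.49 m above the worktop from about x = 0.6 m on: keep the wrist low or on the near side of them)
- caddy: low open steel caddy fixed to the worktop, 83 (x) x 103 (y) x 32 mm high; origin at the centre of its underside; floor 4.5 mm thick; the jug stands in it with 2 mm of play all round, so that it cannot turn
- jug: white plastic jug, 0.7 kg, body 70 (x) x 90 (y) mm, sloping shoulder from 70 to 89 mm, then an upright round neck of 30 mm diameter (40 mm over its lugs) whose mouth is 122 mm above the base; origin at the centre of its base, z axis up through the neck
- cap: round ribbed grey safety cap on the jug, 48 mm diameter, 38 mm high, 40 g; origin at the centre of its lower rim (seated: 104 mm above the jug's base), z up. While pressed down 4 mm or more (6 is right, 8 is the stop) it turns counter-clockwise seen from above; at 50 to 85 degrees from the seated position (65 is right; an end stop follows) it is free to lift straight off
- cap_grip (a point): point on the cap's axis at mid-height of its solid round top, 32 mm above the cap's origin and 6 mm below its top: grip across it, at any yaw, firmly (35 N is good). A spring in the neck pushes the cap up: 4 N at rest, about 10 N fully down
- garlic: garlic bulb, 56 x 56 x 56 mm, loose bystander among the fruit; origin under its centre
- big_garlic: second garlic bulb, 60 x 57 x 58 mm, loose bystander among the fruit; origin under its centre
- salt_shaker: small shaker, pale with a rounded cap, 31 mm across, 42 high, loose bystander; origin under its centre
- pepper_shaker: small shaker, dark with a rounded cap, 31 mm across, 42 high, loose bystander; origin under its centre
Not all that is in view belongs to the job. What is shaped like the cap but red or turquoise is not meant.

How it is judged:
By the outcome, as a careful person would: the job done as asked, in the order asked, and still so for the second after the job is handed in, while the arm keeps its last pose, push and grip.
It also fails if it takes over 64 s, if anything falls off the work surface, if the arm or the gripper's body presses on something with over 40 N, if the wrist force passes 120 N, or if a joint passes its speed limit or range.

### The arm

A 6-joint arm with a two-finger parallel gripper is mounted at the origin on a cart in front of the work surface, level with it; the furniture and walls round the work are solid. World frame = base frame: x ahead of the robot, y to its left, z up, the work surface at z = 0. Lengths are in mm, angles in rad, forces in N, time in s.
With the tool pointing down it reaches from about 275 to 1000 mm from the base axis. Payload 8.4 kg.
Tool frame: the origin (TCP) lies on the centre line of the jaws, within the pads' length; the fingertips stand 17 mm ahead of it and the grasp point (between the pads) lies 2 mm behind it; z points along the fingers, y is the line along which they close (so a half turn about z gives the same grasp; the last joint's range is limited). The gripper opens to 85 mm and grips with 20 to 120 N. Pads are 22 mm wide; open, the fingers measure 114 mm over their backs; the gripper's body (76 mm by 85 mm) begins 54 mm behind the grasp point. The pads swing forward as they close: fully open they stand 13 mm farther back than shut.
Start: joints at [1.314, 0.353, 1.633, -0, 1.155, -0.002], TCP at [157.531, 604.824, 248.281] pointing down, gripper open.
Joint ranges: [-2.63, 2.63], [-0.92, 2.1], [0.06, 2.66], [-1.3, 4.44], [0, 2.69], [-3.02, 3.02]. Speed limits (rad/s): [2.22, 2.22, 2.79, 3.14, 3.14, 3.14].

### API

Orientations are given as [roll, pitch, yaw] about the fixed x, y, z axes, in that order (R = Rz(yaw) Ry(pitch) Rx(roll)).
In Python, from rig import r, eyes gives the robot as it stands. The module is installed in compiled form; this text tells all that it offers.
- The arm moves only by the shell command python3 -m inch 'ROWS' [FORCE]. ROWS is JSON, a list of rows, each a list of 7 numbers: the shift along the tool's x, y, z in m, then the turn, a rotation vector about the tool's x, y, z in degrees, then the closure, from -1 (fully open) to 1 (shut). In form: [[x, y, z, rx, ry, rz, gripper], ...]. A call has 1 to 8 rows; each row shifts and turns the commanded pose from where the row before left it, along the tool's axes as they then stand; what a row does not reach is not made up. A row lasts 1/10 s, in which the tool goes at most 50 mm and 8.59 degrees, less where a joint would pass 70% of its speed; a pose out of reach is approached as far as the arm can. A call with a gripper value outside its range is refused whole. The fingers move at their own pace and stop on an object; FORCE is the grip in N (left out, the last holds). Time passes only in rows, so rows that do not move let the fingers close. It gives the time, the measured TCP pose, the force, the opening and the grip force at its end, in the units of the state.
- r.sense(): the state, without advancing time (a new reading comes with each control period).
- eyes.grab_frame(name): name is "scene" or "top"; returns a dict with "img" (480x640x3 uint8, blue, green, red), "fx", "fy", "cx", "cy" (pixels), "R" (3x3) and "t" (3): a world point X has camera coordinates R X + t. Camera axes: x right, y down, z forward; pixel columns grow to the right and rows downward; lengths in mm; the calibration is good to about 2 mm. A picture is of the moment at which its call begins. There is no depth.
- r.sign_off(): hands the job in; it is judged then, once.
The state is a dict: "clock": time; "qpos": joint angles; "qvel": joint speeds; "joint_efforts": joint torques, N m; "eef_pos": TCP position; "tcp_rot": TCP orientation; "contact_force": force on the tool from outside, world axes, zero at the start; "wrist_torque": the same for the moment, N m; "opening": opening from 0.0 (shut) to 1.0 (fully open); "grasp_force": force on a finger pad.
Only numpy, scipy, OpenCV 4.12 (cv2) and the standard library are available. Lean on these libraries where they do the work, as an engineer would, in place of code of your own. Each camera call takes 0.05 s, during which the arm holds its last target. There are 200 camera calls.

## Working session

There is one attempt and no reset: what is moved stays moved. The work goes in short steps, Python scripts to look and compute and a shell command to move; the robot and the scene stay as the last step left them, time stands still between calls to the robot, and variables do not carry over. Pictures are saved under pics/ and viewed, at most 10 in all, crops included, and the job is handed in when it is done.

```bash
mkdir -p pics; python3 - <<'E'
from rig import r,eyes
import cv2,json,numpy as np
for n in("scene","top"):
    f=eyes.grab_frame(n); cv2.imwrite(f"pics/{n}0.png",f["img"])
    print(n,f["fx"],f["fy"],f["cx"],f["cy"],np.round(f["R"],4).tolist(),np.round(f["t"],1).tolist())
print(r.sense())
E
```

```text
scene 607.7396881499798 607.7396881499798 328.48708126578947 233.82413115916893 [[0.7904, -0.612, -0.0263], [-0.2707, -0.3106, -0.9112], [0.5495, 0.7273, -0.4111]] [-303.7, 278.6, 1024.1]
top 451.34421654579114 451.34421654579114 323.2861001293104 233.63673051549802 [[-0.0248, -0.9997, -0.0039], [-0.9942, 0.025, -0.1042], [0.1043, 0.0013, -0.9945]] [171.9, 507.2, 1030.6]
{'clock': 0.1, 'qpos': array([ 1.31359273e+00,  3.53590448e-01,  1.63402990e+00, -2.29830371e-05,
        1.15522575e+00, -2.39729810e-03]), 'qvel': array([-1.96675146e-03, -1.51581655e-03, -2.19872336e-03, -5.21021027e-04,
        6.85740452e-05, -1.69337739e-03]), 'joint_efforts': array([-1.12299353e-03, -6.06354690e+01, -3.42823291e+01, -6.08987762e-05,
        3.87198786e-03, -2.16551896e-06]), 'eef_pos': array([157.44000607, 604.43397316, 247.64231238]), 'tcp_rot': array([-3.14033917e+00,  1.80102962e-05,  2.88679565e+00]), 'contact_force': array([0.18322788, 0.37264435, 0.00412794]), 'wrist_torque': array([0.0241372 , 0.03964433, 0.033945  ]), 'grasp_force': 0.0, 'opening': 1.0033155477384517}
```

View pics/scene0.png

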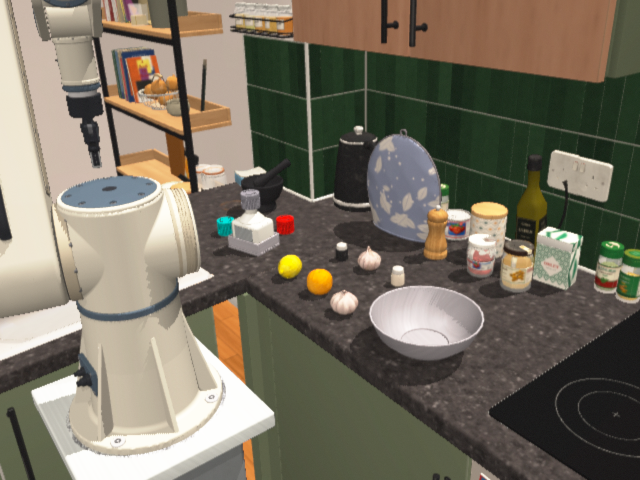

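View pics/top0.png

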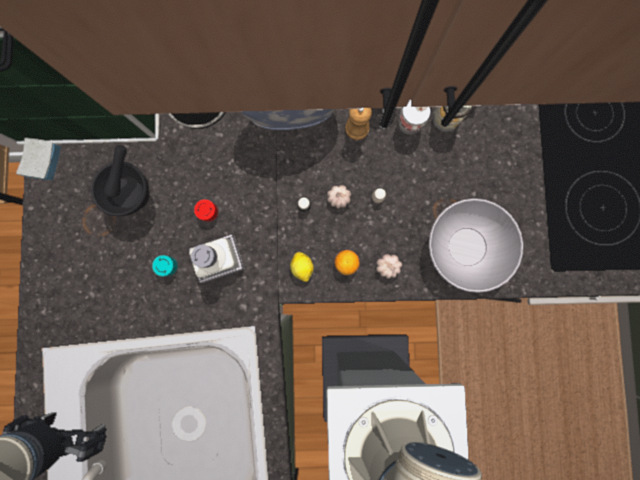

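The top picture shows the lemon at (302,267), mandarin at (347,262), garlics at (339,196) and (389,266), shakers at (303,203) and (379,195), bowl at (476,245), and the jug in its caddy with the grey cap at (204,256). There are three cap-like things: turquoise (163,265), red (205,210) and grey (204,256). Only the grey one is on the white jug, so that one is meant. I'll confirm it in enlarged crops.

```bash
cat > h.py <<'E'
import numpy as np,cv2
from rig import r,eyes
def ray(f,u,v,z):
    R=np.array(f["R"]);t=np.array(f["t"]);c=-R.T@t
    d=R.T@np.array([(u-f["cx"])/f["fx"],(v-f["cy"])/f["fy"],1]); return c+d*(z-c[2])/d[2]
def proj(f,X):
    p=np.array(f["R"])@np.array(X)+np.array(f["t"]); return [round(f["fx"]*p[0]/p[2]+f["cx"],1),round(f["fy"]*p[1]/p[2]+f["cy"],1)]
def crop(f,x,y,w,h,s,name):
    cv2.imwrite("pics/"+name,cv2.resize(f["img"][y:y+h,x:x+w],None,fx=s,fy=s,interpolation=cv2.INTER_CUBIC))
E
python3 - <<'E'
from h import *
f=eyes.grab_frame("top"); g=eyes.grab_frame("scene")
a=cv2.resize(f["img"][175:295,140:300],(800,600),interpolation=3)
b=cv2.resize(f["img"][175:295,280:440],(800,600),interpolation=3)
cv2.imwrite("pics/a.png",a);cv2.imwrite("pics/b.png",b)
crop(g,205,180,160,120,5,"c.png")
for n,u,v,z in[("lemon",302,267,26),("mand",347,262.5,27),("bowl",476,245,70),("cap",204,255,146),("g1",339,196,28),("g2",389,266,28),("s1",303.5,203,42),("s2",379,195,42),("red",205,210,30),("turq",163,265,30)]:
    print(n,ray(f,u,v,z).round(0))
hsv=cv2.cvtColor(f["img"],cv2.COLOR_BGR2HSV)
for n,lo,hi,z in[("lemon",(24,120,80),(34,255,255),26),("mand",(10,180,120),(22,255,255),27)]:
    m=cv2.inRange(hsv,lo,hi); m[:240]=0;m[290:]=0;m[:,:280]=0;m[:,370:]=0
    p=max(cv2.findContours(m,0,1)[0],key=cv2.contourArea); e=cv2.fitEllipse(p); print(n,cv2.boundingRect(p),e,ray(f,*e[0],z).round(1))
E
```

```text
lemon [435. 211.  26.]
mand [442. 106.  27.]
bowl [ 473. -182.   70.]
cap [461. 407. 146.]
g1 [600. 120.  28.]
g2 [432.   9.  28.]
s1 [583. 203.  42.]
s2 [597.  27.  42.]
red [574. 436.  30.]
turq [447. 533.  30.]
lemon (290, 252, 23, 30) ((301.2978515625, 266.3324890136719), (21.206035614013672, 28.00334358215332), 165.2707977294922) [436.2 212.2  26. ]
mand (335, 250, 24, 25) ((346.65533447265625, 261.9219055175781), (23.148839950561523, 23.432764053344727), 174.475830078125) [443.8 106.4  27. ]
```

View pics/a.png

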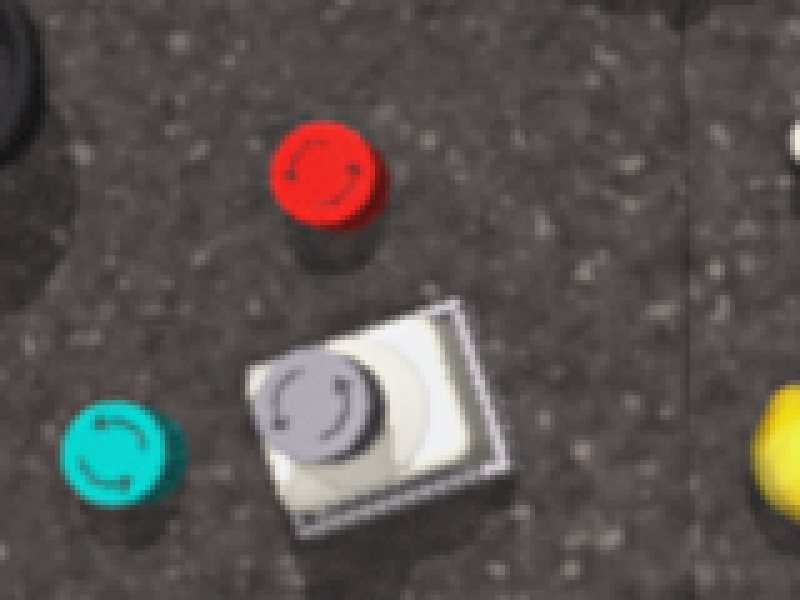

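View pics/b.png

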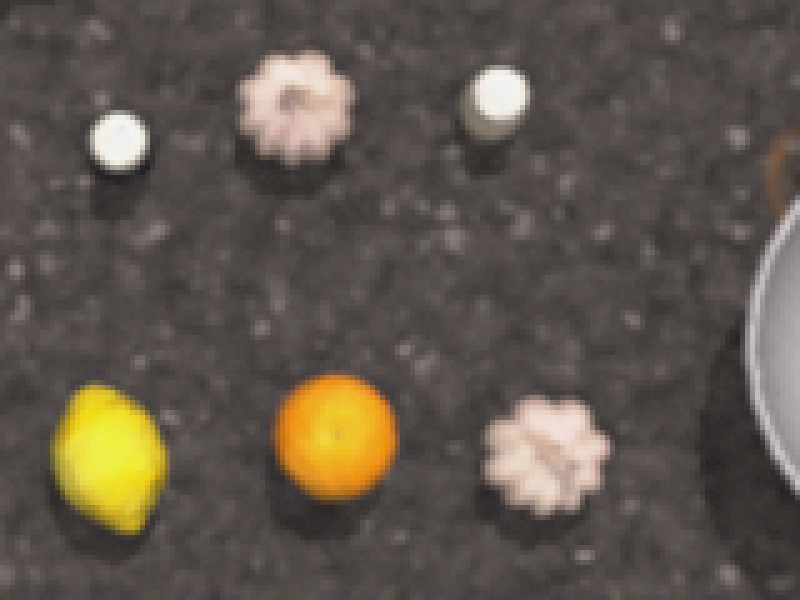

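View pics/c.png

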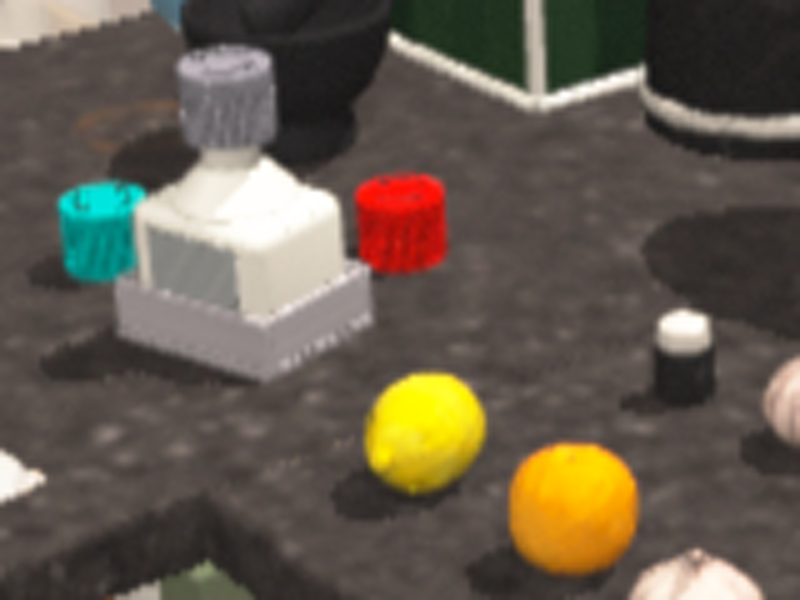

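The crops confirm it: the grey cap sits on the white jug's neck (top centre at about (202.4,256) in top, (250,192.4) in scene). The red and turquoise caps lie loose on the worktop. The lemon's long axis is about 16° off world x.

```bash
cat >> h.py <<'E'
from scipy.spatial.transform import Rotation as Ro
def delta(X,ang,s=None):
    """shift in tool axes (m) and rotvec (deg) to bring TCP to X, pointing down with tool y at world angle ang (deg, mod 180)"""
    s=s or r.sense(); R=Ro.from_euler("xyz",s["tcp_rot"])
    best=min((R.inv()*Ro.from_euler("xyz",[180,0,ang+90+k],degrees=True) for k in(0,180)),key=lambda q:q.magnitude())
    print("pos",s["eef_pos"].round(1),"shift",(R.inv().apply(np.array(X)-s["eef_pos"])/1000).round(4),"turn",best.as_rotvec(degrees=True).round(1),"F",s["contact_force"].round(1),"open",round(s["opening"],2),"grip",round(s["grasp_force"],1),"t",round(s["clock"],1),"q",s["qpos"].round(2))
def tri(f,p,g,q):
    def L(X): return np.r_[np.array(proj(f,X))-p,np.array(proj(g,X))-q]
    from scipy.optimize import least_squares
    o=least_squares(L,[450,300,80],diff_step=1e-3); return o.x.round(1),o.fun.round(1)
E
python3 - <<'E'
from h import *
f=eyes.grab_frame("top"); g=eyes.grab_frame("scene")
print("cap",tri(f,(202,255.6),g,(249.8,192.0)), ray(f,202,255.6,146.5),ray(g,249.8,192,146.5))
print("lemon",tri(f,(301.6,266.6),g,(289.8,266.2)))
print("mand",tri(f,(347,262),g,(319.4,281.4)))
delta((436,212,150),106)
E
```

```text
cap (array([475.5, 441.1,  66. ]), array([-3.7, -4.8,  1.9, 23.6])) [459.43967812 410.86715757 146.5       ] [455.3597826  404.71462156 146.5       ]
lemon (array([422.7, 194.2,  84.3]), array([  6.6,   4.8,  -1.7, -20.3]))
mand (array([426. ,  77.7, 103.6]), array([ 14.9,   6.4,   0.8, -26.2]))
pos [157.5 604.7 248. ] shift [-0.3685 -0.3097  0.0982] turn [ -0.   -0.  -30.6] F [-0.4 -0.4  0. ] open 1.0 grip 0.0 t 0.3 q [ 1.31  0.35  1.63  0.    1.16 -0.  ]
```

```bash
python3 -m inch '[[-0.037,-0.031,0.010,0,0,0,-1],[-0.037,-0.031,0.010,0,0,0,-1],[-0.037,-0.031,0.010,0,0,0,-1],[-0.037,-0.031,0.010,0,0,0,-1],[-0.037,-0.031,0.010,0,0,0,-1],[-0.037,-0.031,0.010,0,0,0,-1],[-0.037,-0.031,0.010,0,0,0,-1],[-0.037,-0.031,0.010,0,0,0,-1]]' 35
python3 -m inch '[[-0.037,-0.031,0.010,0,0,0,-1],[-0.036,-0.031,0.010,0,0,0,-1],[0,0,0,0,0,-7.6,-1],[0,0,0,0,0,-7.6,-1],[0,0,0,0,0,-7.6,-1],[0,0,0,0,0,-7.6,-1],[0,0,0,0,0,0,-1]]'
python3 - <<'E'
from h import *
from scipy.optimize import least_squares
delta((436,212,60),106)
f=eyes.grab_frame("top"); g=eyes.grab_frame("scene")
def pp(f,X):
    p=np.array(f["R"])@X+np.array(f["t"]); return np.array([f["fx"]*p[0]/p[2]+f["cx"],f["fy"]*p[1]/p[2]+f["cy"]])
for n,a,b in[("cap",(202,255.6),(249.8,192.0)),("lemon",(301.6,266.6),(289.8,266.2)),("mand",(347,262),(319.4,281.4))]:
    o=least_squares(lambda X:np.r_[pp(f,X)-a,pp(g,X)-b],[450,200,50]);print(n,o.x.round(1),o.fun.round(1))
E
```

```text
clock: 1.1
eef_pos: [382.4, 288.7, 168.2]
tcp_rot: [3.141, 0.0, 2.887]
contact_force: [1.4, 1.1, -0.1]
opening: 1.002
grasp_force: 0.0
clock: 1.8
eef_pos: [436.6, 211.8, 148.3]
tcp_rot: [3.142, 0.0, -2.864]
contact_force: [-0.5, 0.2, 0.5]
opening: 1.0
grasp_force: 0.0
pos [436.6 211.8 148.3] shift [0.0005 0.0004 0.0883] turn [ 0.   0.  -0.1] F [-0.5  0.2  0.5] open 1.0 grip 0.0 t 1.8 q [ 0.45  0.27  2.02 -0.    0.86 -1.4 ]
cap [459.5 411.7 143.5] [-0.   0.1  0.1  0. ]
lemon [435.6 211.8  21.8] [-0.  0.  0. -0.]
mand [442.9 106.   23.5] [-0.2  0.3  0.4 -0. ]
```

```bash
python3 -m inch '[[0,0,0.03,0,0,0,-1],[0,0,0.03,0,0,0,-1],[0,0,0.03,0,0,0,-1],[0,0,0.02,0,0,0,-1],[0,0,0.012,0,0,0,-1],[0,0,0,0,0,0,-1]]' 35
python3 -m inch '[[0,0,0,0,0,0,1],[0,0,0,0,0,0,1],[0,0,0,0,0,0,1],[0,0,0,0,0,0,1],[0,0,0,0,0,0,1],[0,0,0,0,0,0,1],[0,0,0,0,0,0,1],[0,0,0,0,0,0,1]]' 35
```

```text
clock: 2.5
eef_pos: [435.7, 211.5, 25.1]
tcp_rot: [-3.141, -0.002, -2.867]
contact_force: [-0.3, -0.1, 0.2]
opening: 1.0
grasp_force: 0.0
clock: 3.3
eef_pos: [437.3, 212.2, 27.8]
tcp_rot: [3.141, 0.002, -2.866]
contact_force: [-2.4, -0.4, 9.6]
opening: 0.586
grasp_force: 34.5
```

```bash
python3 -m inch '[[0,0,-0.015,0,0,0,1],[0,0,-0.03,0,0,0,1],[0,0,-0.04,0,0,0,1],[0,0,-0.04,0,0,0,1],[0,0,0,0,0,0,1]]' 35
python3 - <<'E'
from h import *
delta((473,-182,150),106)
E
```

```text
clock: 3.8
eef_pos: [439.5, 213.3, 156.8]
tcp_rot: [3.14, 0.01, -2.866]
contact_force: [-0.5, 0.2, -1.3]
opening: 0.58
grasp_force: 36.7
pos [439.5 213.3 156.8] shift [ 0.0754 -0.3895  0.0054] turn [ 0.1  0.5 -0.2] F [-0.5  0.2 -1.3] open 0.58 grip 36.7 t 3.8 q [ 0.45  0.25  2.01 -0.    0.87 -1.4 ]
```

```bash
python3 -m inch '[[0.005,-0.026,0,0,0,0,1],[0.0085,-0.044,0,0,0,0,1],[0.0085,-0.044,0,0,0,0,1],[0.0085,-0.044,0,0,0,0,1],[0.0085,-0.044,0,0,0,0,1],[0.0085,-0.044,0,0,0,0,1],[0.0085,-0.044,0,0,0,0,1],[0.0085,-0.044,0,0,0,0,1]]' 35
python3 -m inch '[[0.0085,-0.044,0,0,0,0,1],[0.003,-0.012,0.02,0,0,0,1],[0,0,0.03,0,0,0,1],[0,0,0.03,0,0,0,1],[0,0,0.02,0,0,0,1],[0,0,0.01,0,0,0,1],[0,0,0,0,0,0,1]]' 35
python3 - <<'E'
from h import *
delta((473,-182,45),106)
E
```

```text
clock: 4.6
eef_pos: [465.0, -129.0, 151.4]
tcp_rot: [-3.141, 0.001, -2.866]
contact_force: [1.1, 0.7, -0.9]
opening: 0.586
grasp_force: 36.8
clock: 5.3
eef_pos: [468.7, -183.8, 40.3]
tcp_rot: [3.14, -0.002, -2.866]
contact_force: [0.6, 0.4, -1.3]
opening: 0.588
grasp_force: 36.8
pos [ 468.7 -183.8   40.3] shift [-0.0046  0.0006 -0.0047] turn [ 0.1 -0.1 -0.2] F [ 0.6  0.4 -1.3] open 0.59 grip 36.8 t 5.3 q [-0.38  0.47  2.04 -0.    0.63 -2.22]
```

```bash
python3 -m inch '[[0,0,0,0,0,0,-0.5],[0,0,0,0,0,0,-0.6],[0,0,0,0,0,0,-0.6],[0,0,0,0,0,0,-0.6],[0,0,-0.015,0,0,0,-0.6],[0,0,-0.03,0,0,0,-0.6],[0,0,-0.04,0,0,0,-0.6],[0,0,-0.04,0,0,0,-0.6]]' 35
python3 - <<'E'
from h import *
delta((443,106,150),106)
f=eyes.grab_frame("top");cv2.imwrite("pics/x.png",f["img"])
E
```

```text
clock: 6.1
eef_pos: [469.2, -184.0, 167.7]
tcp_rot: [3.141, -0.0, -2.866]
contact_force: [1.0, -0.8, 0.5]
opening: 0.798
grasp_force: 0.0
pos [ 469.2 -184.   167.7] shift [-0.0538  0.2861  0.0178] turn [ 0.  -0.  -0.2] F [ 1.  -0.8  0.5] open 0.8 grip 0.0 t 6.1 q [-0.38  0.27  1.96  0.    0.91 -2.22]
```

```bash
python3 -m inch '[[-0.0055,0.03,0.002,0,0,0,-0.85],[-0.0085,0.045,0.003,0,0,0,-0.85],[-0.0085,0.045,0.003,0,0,0,-0.85],[-0.0085,0.045,0.003,0,0,0,-0.85],[-0.0085,0.045,0.003,0,0,0,-0.85],[-0.0085,0.045,0.003,0,0,0,-0.85],[-0.006,0.031,0.001,0,0,0,-0.85],[0,0,0,0,0,0,-0.85]]' 35
python3 - <<'E'
from h import *
delta((443,106,29),106)
f=eyes.grab_frame("top")
cv2.imwrite("pics/d.png",cv2.resize(f["img"][170:310,280:540],(780,420),interpolation=3))
E
```

```text
clock: 6.95
eef_pos: [443.4, 108.9, 148.4]
tcp_rot: [3.141, 0.001, -2.862]
contact_force: [-0.4, 0.7, -0.8]
opening: 0.926
grasp_force: 0.0
pos [443.4 108.9 148.4] shift [ 0.0013 -0.0027  0.1194] turn [0.  0.1 0. ] F [-0.4  0.7 -0.8] open 0.93 grip 0.0 t 7.0 q [ 0.24  0.23  2.08  0.    0.84 -1.61]
```

View pics/d.png

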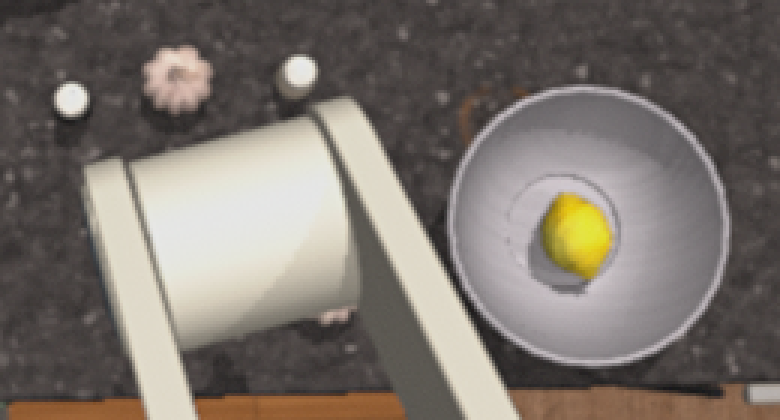

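The picture shows the lemon lying in the middle of the bowl at crop (577,236), and the bowl, far garlic and shakers undisturbed. Next is the mandarin.

```bash
python3 -m inch '[[0.001,-0.003,0.03,0,0,0,-0.85],[0,0,0.03,0,0,0,-0.85],[0,0,0.03,0,0,0,-0.85],[0,0,0.018,0,0,0,-0.85],[0,0,0.010,0,0,0,-0.85],[0,0,0,0,0,0,-0.85]]' 35
python3 -m inch '[[0,0,0,0,0,0,1],[0,0,0,0,0,0,1],[0,0,0,0,0,0,1],[0,0,0,0,0,0,1],[0,0,0,0,0,0,1],[0,0,0,0,0,0,1]]' 35
python3 -m inch '[[0,0,-0.015,0,0,0,1],[0,0,-0.03,0,0,0,1],[0,0,-0.04,0,0,0,1],[0,0,-0.04,0,0,0,1],[0,0,0,0,0,0,1]]' 35
python3 - <<'E'
from h import *
delta((480,-200,160),106)
E
```

```text
clock: 7.6
eef_pos: [442.9, 101.7, 29.5]
tcp_rot: [-3.142, -0.002, -2.867]
contact_force: [-0.3, -0.0, 0.2]
opening: 0.927
grasp_force: 0.0
clock: 8.2
eef_pos: [444.3, 102.5, 31.7]
tcp_rot: [-3.141, 0.002, -2.865]
contact_force: [-1.4, -3.3, 6.7]
opening: 0.617
grasp_force: 35.3
clock: 8.7
eef_pos: [446.8, 103.4, 160.9]
tcp_rot: [-3.141, 0.01, -2.866]
contact_force: [0.3, 0.1, -1.4]
opening: 0.617
grasp_force: 37.0
pos [446.8 103.4 160.9] shift [ 0.0507 -0.3009  0.0005] turn [-0.   0.6 -0.2] F [ 0.3  0.1 -1.4] open 0.62 grip 37.0 t 8.7 q [ 0.22  0.2   2.07 -0.    0.86 -1.62]
```

```bash
python3 -m inch '[[0.005,-0.028,0,0,0,0,1],[0.0075,-0.044,0,0,0,0,1],[0.0075,-0.044,0,0,0,0,1],[0.0075,-0.044,0,0,0,0,1],[0.0075,-0.044,0,0,0,0,1],[0.0075,-0.044,0,0,0,0,1],[0.0075,-0.044,0,0,0,0,1],[0.002,-0.01,0.01,0,0,0,1]]' 35
python3 -m inch '[[0,0,0.025,0,0,0,1],[0,0,0.025,0,0,0,1],[0,0,0.02,0,0,0,1],[0,0,0,0,0,0,1],[0,0,0,0,0,0,-0.4],[0,0,0,0,0,0,-0.6],[0,0,0,0,0,0,-0.6],[0,0,-0.03,0,0,0,-0.6]]' 35
python3 -m inch '[[0,0,-0.04,0,0,0,-0.6],[0,0,-0.04,0,0,0,-0.6],[0,0,-0.04,0,0,0,-0.6],[0,0,0,0,0,0,-0.6]]' 35
python3 - <<'E'
from h import *
delta((459,410,240),106)
f=eyes.grab_frame("scene")
crop(f,200,170,300,200,2.6,"e.png")
E
```

```text
clock: 9.5
eef_pos: [477.2, -206.4, 146.5]
tcp_rot: [-3.138, 0.003, -2.868]
contact_force: [0.3, 0.2, -0.3]
opening: 0.621
grasp_force: 37.0
clock: 10.3
eef_pos: [473.2, -200.8, 102.7]
tcp_rot: [3.137, -0.005, -2.866]
contact_force: [0.8, -0.1, 0.6]
opening: 0.803
grasp_force: 0.0
clock: 10.7
eef_pos: [478.3, -203.0, 230.5]
tcp_rot: [-3.136, 0.007, -2.866]
contact_force: [-1.1, -0.2, -0.2]
opening: 0.796
grasp_force: 0.0
pos [ 478.3 -203.   230.5] shift [-0.1485  0.595  -0.0117] turn [-0.3  0.4 -0.2] F [-1.1 -0.2 -0.2] open 0.8 grip 0.0 t 10.7 q [-0.4   0.2   1.88  0.    1.05 -2.25]
```

View pics/e.png

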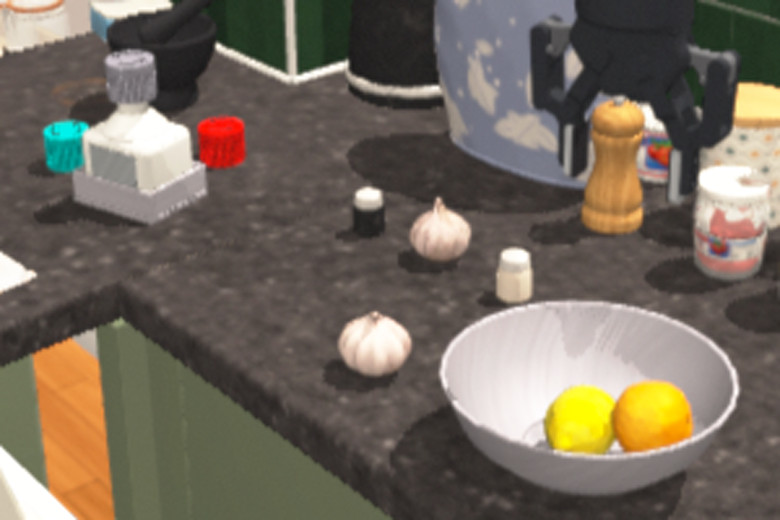

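The scene picture shows the lemon (crop 580,420) and the mandarin (653,415) side by side in the bowl, with the garlics, the shakers and the jug in place. Now the cap.

```bash
python3 -m inch '[[-0.006,0.025,-0.002,0,0,0,-1],[-0.0114,0.0455,-0.001,0,0,0,-1],[-0.0114,0.0455,-0.001,0,0,0,-1],[-0.0114,0.0455,-0.001,0,0,0,-1],[-0.0114,0.0455,-0.001,0,0,0,-1],[-0.0114,0.0455,-0.001,0,0,0,-1],[-0.0114,0.0455,-0.001,0,0,0,-1],[-0.0114,0.0455,-0.001,0,0,0,-1]]' 40
python3 -m inch '[[-0.0114,0.0455,0,0,0,0,-1],[-0.0114,0.0455,0,0,0,0,-1],[-0.0114,0.0455,0,0,0,0,-1],[-0.0114,0.0455,0,0,0,0,-1],[-0.0114,0.0455,0,0,0,0,-1],[-0.009,0.035,0,0,0,0,-1],[-0.006,0.03,0,0,0,0,-1],[0,0,0,0,0,0,-1]]' 40
python3 - <<'E'
from h import *
delta((459,410,190),106)
f=eyes.grab_frame("scene"); crop(f,200,150,120,90,6,"f.png")
for ang in (0,180): pass
for x,y in((459,410),(456,406)): print(proj(f,(x,y,146.5)),proj(f,(x,y,108.5)))
E
```

```text
clock: 11.55
eef_pos: [463.3, 153.5, 232.8]
tcp_rot: [-3.141, -0.002, -2.866]
contact_force: [0.8, 0.6, 0.2]
opening: 1.002
grasp_force: 0.0
clock: 12.35
eef_pos: [452.9, 455.8, 232.0]
tcp_rot: [3.142, -0.002, -2.863]
contact_force: [0.5, -0.1, -0.3]
opening: 0.998
grasp_force: 0.0
pos [452.9 455.8 232. ] shift [ 0.0067 -0.0457  0.042 ] turn [ 0.  -0.1 -0. ] F [ 0.5 -0.1 -0.3] open 1.0 grip 0.0 t 12.3 q [ 0.79  0.4   1.61  0.    1.14 -1.06]
[np.float64(250.0), np.float64(191.1)] [np.float64(251.2), np.float64(205.3)]
[np.float64(249.8), np.float64(191.8)] [np.float64(251.0), np.float64(206.0)]
```

View pics/f.png

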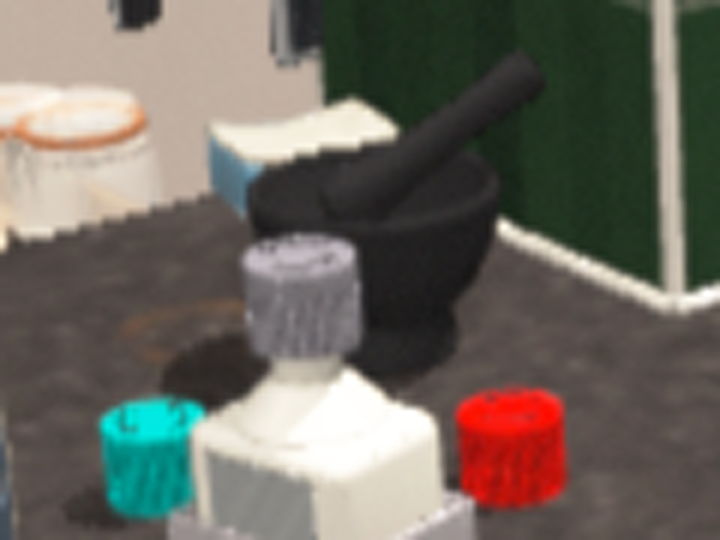

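The grey cap sits straight on the jug at crop (300,255), consistent with about (458.5,409.5). I overshot in y, so I'll come back and go down.

```bash
python3 -m inch '[[0.003,-0.023,0,0,0,0,-1],[0.0043,-0.023,0.012,0,0,0,-1],[0,0,0.03,0,0,0,-1],[0,0,0,0,0,0,-1],[0,0,0,0,0,0,-1]]' 40
python3 - <<'E'
from h import *
delta((458.5,409.5,138),106)
E
```

```text
clock: 12.9
eef_pos: [459.5, 405.4, 191.7]
tcp_rot: [-3.141, -0.002, -2.867]
contact_force: [0.8, 0.4, 0.5]
opening: 1.001
grasp_force: 0.0
pos [459.5 405.4 191.7] shift [-0.0003  0.0043  0.0537] turn [-0.1 -0.1 -0.2] F [0.8 0.4 0.5] open 1.0 grip 0.0 t 12.9 q [ 0.72  0.39  1.71 -0.    1.04 -1.13]
```

```bash
python3 -m inch '[[0,0.0043,0.02,0,0,0,-1],[0,0,0.018,0,0,0,-1],[0,0,0.01,0,0,0,-1],[0,0,0.005,0,0,0,-1],[0,0,0,0,0,0,-1],[0,0,0,0,0,0,-1]]' 40
python3 - <<'E'
from h import *
delta((458.5,409.5,138),106)
f=eyes.grab_frame("top")
cv2.imwrite("pics/g.png",cv2.resize(f["img"][210:310,150:280],(780,600),interpolation=3))
E
```

```text
clock: 13.5
eef_pos: [459.1, 411.0, 140.1]
tcp_rot: [3.141, 0.001, -2.866]
contact_force: [0.5, -0.3, 0.2]
opening: 1.001
grasp_force: 0.0
pos [459.1 411.  140.1] shift [ 0.0009 -0.0013  0.0021] turn [ 0.   0.1 -0.2] F [ 0.5 -0.3  0.2] open 1.0 grip 0.0 t 13.5 q [ 0.73  0.46  1.74 -0.    0.94 -1.12]
```

Clear of contact. Closing now.

```bash
python3 -m inch '[[0.001,-0.001,0.002,0,0,0,-0.5],[0,0,0,0,0,0,1],[0,0,0,0,0,0,1],[0,0,0,0,0,0,1],[0,0,0,0,0,0,1],[0,0,0,0,0,0,1],[0,0,0,0,0,0,1],[0,0,0,0,0,0,1]]' 40
python3 - <<'E'
from h import *
delta((458.5,409.5,138),106)
E
```

```text
clock: 14.35
eef_pos: [458.0, 409.6, 137.4]
tcp_rot: [3.141, 0.0, -2.866]
contact_force: [-0.7, 0.1, 3.8]
opening: 0.548
grasp_force: 40.5
pos [458.  409.6 137.4] shift [-0.0004 -0.0002 -0.0006] turn [ 0.   0.  -0.2] F [-0.7  0.1  3.8] open 0.55 grip 40.5 t 14.3 q [ 0.73  0.46  1.75  0.    0.94 -1.12]
```

```bash
python3 -m inch '[[0,0,0.002,0,0,0,1],[0,0,0.002,0,0,0,1],[0,0,0.002,0,0,0,1],[0,0,0,0,0,0,1],[0,0,0,0,0,0,1],[0,0,0,0,0,0,1]]' 40
```

```text
clock: 14.95
eef_pos: [458.1, 409.6, 131.6]
tcp_rot: [3.141, 0.0, -2.866]
contact_force: [-1.7, -0.8, 8.2]
opening: 0.546
grasp_force: 40.7
```

```bash
python3 -m inch '[[0,0,0,0,0,-5,1],[0,0,0,0,0,-6,1],[0,0,0,0,0,-6,1],[0,0,0,0,0,-6,1],[0,0,0,0,0,-6,1],[0,0,0,0,0,-6,1],[0,0,0,0,0,0,1]]' 40
python3 - <<'E'
from h import *
delta((458,409.6,131.6),171);print(r.sense()["wrist_torque"].round(2))
E
```

```text
clock: 15.65
eef_pos: [458.9, 410.0, 132.0]
tcp_rot: [-3.141, 0.002, -2.251]
contact_force: [0.5, 0.2, 8.3]
opening: 0.55
grasp_force: 40.8
pos [458.9 410.  132. ] shift [0.0009 0.0004 0.0004] turn [ -0.1   0.1 -30. ] F [0.5 0.2 8.3] open 0.55 grip 40.8 t 15.7 q [ 0.73  0.47  1.75 -0.    0.92 -1.73]
[ 0.04 -0.02  0.04]
```

```bash
python3 -m inch '[[0,0,0,0,0,-6,1],[0,0,0,0,0,-6,1],[0,0,0,0,0,-6,1],[0,0,0,0,0,-6,1],[0,0,0,0,0,-6,1],[0,0,0,0,0,0,1],[0,0,0,0,0,0,1]]' 40
python3 -m inch '[[0,0,-0.003,0,0,0,1],[0,0,-0.003,0,0,0,1],[0,0,-0.004,0,0,0,1],[0,0,-0.004,0,0,0,1],[0,0,0,0,0,0,1]]' 40
python3 - <<'E'
from h import *
delta((458,409.6,131.6),171);print(r.sense()["wrist_torque"].round(2))
E
```

```text
clock: 16.35
eef_pos: [458.9, 410.0, 131.9]
tcp_rot: [-3.14, 0.002, -1.731]
contact_force: [0.4, 1.2, 8.3]
opening: 0.545
grasp_force: 40.8
clock: 16.85
eef_pos: [457.8, 409.2, 145.3]
tcp_rot: [3.141, -0.0, -1.731]
contact_force: [-1.1, -0.1, -0.2]
opening: 0.54
grasp_force: 41.0
pos [457.8 409.2 145.3] shift [-0.0004 -0.0001  0.0137] turn [ 0.  -0.  -0.2] F [-1.1 -0.1 -0.2] open 0.54 grip 41.0 t 16.9 q [ 0.73  0.45  1.74 -0.    0.95 -2.25]
[-0.03  0.01 -0.01]
```

```bash
python3 -m inch '[[0,0,-0.006,0,0,0,1],[0,0,-0.01,0,0,0,1],[0,0,-0.01,0,0,0,1],[0,0,-0.01,0,0,0,1],[0,0,-0.01,0,0,0,1],[0,0,-0.01,0,0,0,1],[0,0,-0.01,0,0,0,1],[0,0,-0.004,0,0,0,1]]' 40
python3 -m inch '[[0,0,0,0,0,0,1],[0,0,0,0,0,0,1],[0,0,0,0,0,0,1],[0,0,0,0,0,0,1]]' 40
python3 - <<'E'
from h import *
delta((458,409.6,215.5),171)
f=eyes.grab_frame("scene"); crop(f,200,140,300,220,2.6,"k.png")
E
```

```text
clock: 17.65
eef_pos: [458.4, 409.8, 216.8]
tcp_rot: [-3.141, 0.001, -1.731]
contact_force: [-0.5, -0.5, -0.3]
opening: 0.548
grasp_force: 41.1
clock: 18.05
eef_pos: [457.8, 409.3, 214.7]
tcp_rot: [3.141, -0.001, -1.731]
contact_force: [-0.3, -0.8, 0.6]
opening: 0.547
grasp_force: 41.1
pos [457.8 409.3 214.7] shift [-0.0004 -0.0002 -0.0008] turn [ 0.  -0.  -0.2] F [-0.3 -0.8  0.6] open 0.55 grip 41.1 t 18.1 q [ 0.73  0.37  1.69 -0.    1.08 -2.25]
```

View pics/k.png

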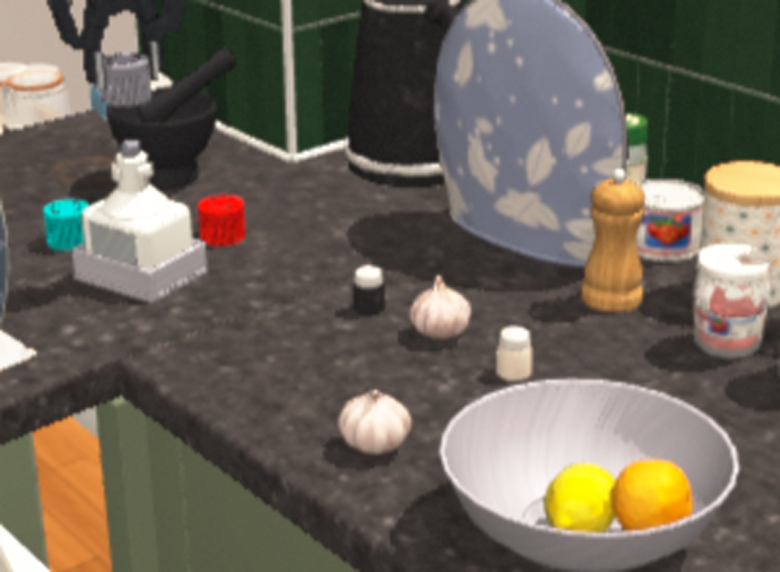

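The jug is open and standing in its caddy, with the neck at crop (130,165). The cap is in the gripper above it at (127,80), and both fruits are in the bowl. One enlarged crop to check that the cap is level.

```bash
python3 - <<'E'
from h import *
f=eyes.grab_frame("scene"); crop(f,215,140,75,75,8,"l.png")
for z in(185.8,223.8):print([[8*(a-215),8*(b-140)] for a,b in(proj(f,(458+24*c,409.5+24*s,z)) for c,s in((.7904,-.612),(-.7904,.612),(-.612,-.79),(.612,.79)))])
E
```

```text
[[np.float64(345.5999999999999), np.float64(288.0)], [np.float64(189.5999999999999), np.float64(292.0)], [np.float64(258.4000000000001), np.float64(316.0)], [np.float64(276.79999999999995), np.float64(264.79999999999995)]]
[[np.float64(336.0), np.float64(169.5999999999999)], [np.float64(179.20000000000005), np.float64(173.5999999999999)], [np.float64(248.0), np.float64(196.0)], [np.float64(267.20000000000005), np.float64(148.0)]]
```

View pics/l.png

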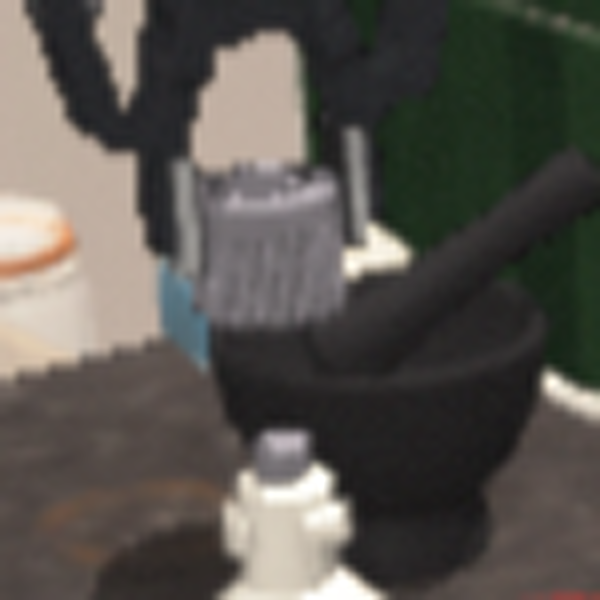

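```bash
python3 - <<'E'
from h import *
from scipy.optimize import least_squares
f=eyes.grab_frame("scene"); I=f["img"].astype(float).mean(2)
us=np.arange(241,258); vs=[]
for u in us:
    c=I[170:188,u]; v=np.arange(170,188); 
    hi=np.median(c[:6]); lo=c[-4:].mean(); th=(hi+lo)/2
    k=np.where((c[:-1]>=th)&(c[1:]<th))[0]; k=k[-1] if len(k) else None
    vs.append(np.nan if k is None else v[k]+(c[k]-th)/(c[k]-c[k+1]))
vs=np.array(vs); print(vs.round(1))
R=np.array(f["R"]);t=np.array(f["t"])
P=lambda X:(lambda p:np.c_[f["fx"]*p[:,0]/p[:,2]+f["cx"],f["fy"]*p[:,1]/p[:,2]+f["cy"]])(X@R.T+t)
a=np.linspace(0,2*np.pi,400); C=np.c_[24*np.cos(a),24*np.sin(a),0*a-29]
def arc(rx,ry,o=np.array([457.8,409.3,214.7])):  # tilt about world x,y
    p=P(Ro.from_rotvec(np.radians([rx,ry,0])).apply(C)+o)
    p=p[(p[:,1]>=np.median(p[:,1])-.3)]; p=p[p[:,0].argsort()]; return np.interp(us,p[:,0],p[:,1])
def sl(y,m): return np.polyfit(us[m],y[m],1)[0]
m=np.isfinite(vs)&(us>=243)&(us<=254)
print("obs slope",sl(vs,m))
for th in(-9,-6,-3,0,3,6,9):
    ang=np.radians(171); print(th,"about tool y",sl(arc(th*np.cos(ang),th*np.sin(ang)),m).round(3),"about tool x",sl(arc(-th*np.sin(ang),th*np.cos(ang)),m).round(3))
# neighbouring silhouette: left/right edges
for v in(164,168,172,176): print(v,I[v,236:262].round(0).astype(int).tolist())
E
```

```text
[179.4 180.  180.2 180.5 180.4 180.5 180.8 180.2 180.5 180.4 179.9 180.2
 179.7 179.5 179.1 178.6 178. ]
obs slope -0.0721696071078686
-9 about tool y -0.048 about tool x 0.018
-6 about tool y -0.051 about tool x -0.013
-3 about tool y -0.057 about tool x -0.041
0 about tool y -0.067 about tool x -0.067
3 about tool y -0.079 about tool x -0.089
6 about tool y -0.093 about tool x -0.108
9 about tool y -0.111 about tool x -0.122
164 [64, 136, 142, 103, 103, 93, 105, 134, 127, 126, 125, 126, 131, 164, 146, 162, 168, 180, 174, 156, 145, 81, 67, 141, 134, 61]
168 [49, 101, 143, 134, 87, 105, 111, 115, 112, 115, 114, 114, 112, 112, 113, 118, 109, 114, 114, 119, 117, 95, 61, 119, 160, 206]
172 [84, 108, 143, 141, 86, 107, 119, 116, 114, 115, 110, 97, 121, 115, 115, 112, 108, 118, 122, 118, 120, 146, 230, 235, 233, 235]
176 [112, 116, 127, 116, 108, 127, 123, 109, 110, 122, 111, 117, 112, 104, 120, 98, 108, 118, 112, 114, 111, 118, 76, 48, 54, 54]
```

The measured rim slope of -0.072 matches a level cap, which should give -0.067. Handing in.

```bash
python3 -c "
from rig import r
s=r.sense();print(s['eef_pos'],s['grasp_force'],abs(s['qvel']).max());print(r.sign_off())"
```

```text
[457.90136624 409.35720426 214.97665578] 41.060670018196106 0.003068231880737877
the job is handed in; nothing more can be done
None
```

The job is handed in: the lemon and mandarin are in the bowl, the jug is open in its caddy, and the gripper holds the cap still and level about 6 cm above the mouth, with the garlic bulbs and shakers left where they were.

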